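Torque-check the clamp screw of a graver sharpening jig

TASK

Before the graver blank is honed, check that its clamp screw holds: take the torque key, the one with the dial, out of the wooden block, set it gently all the way down over the square head of the leaning clamp screw on the sharpening jig, and turn it clockwise until its pointer stands between the two long marks of the band on the dial. Hold it there for a second; the screw must not turn and the pointer must never go past the band. Then let the key spring back, lift it off and stand it upright in the hole it came from, leaving the plain key, the oil bottle and the loupe where they are.

Things in the scene. Friction and masses are not known exactly. Their poses are not given: they have to be found in the camera images.
- key_grip (a point): Centre of the torque key's black wing handle, 38 mm wide (x), 11 mm thick (y: grip across it) and 40 mm high (z, up the key). This point is 100 mm above the socket's mouth; the wing's top is 20 mm above it. Below the wing is a pale dial 46 mm across, its top 24.5 mm under this point; the wing is fixed to it. At the start the key stands upright in a hole of the block.
- torque_key: The whole torque key, 120 mm long, about 0.16 kg: square steel socket at the bottom, shaft 11 mm thick, dial, black wing handle on top. Origin at the centre of the socket's mouth, axes as key_grip.
- key_socket (a point): Centre of the mouth (lower end) of the key's box socket, on the shaft; z up the shaft, x and y square to its walls. Outside 24 mm square; recess 16 mm square, 14 mm deep; fits the screw any of four ways round. In the block the mouth stands on the hole's floor.
- key_shaft (a joint): Twist of handle against shaft (rad), 0 at rest. A 0.35 N m/rad spring joins them: turning the handle clockwise, seen from above it, on a screw that holds makes it grow; it springs back when let back. A pointer on the shaft reads it at the dial's rim: tick each 0.1, two long marks at 0.60 and 1.00 bound the band. Socket play, up to 0.16 rad each way, comes before any twist.
- screw_seat (a point): Centre of the top of the clamp screw's collar (23 mm across), where the socket's mouth sits when fully down. z points out along the screw, leaning 35 degrees from vertical to the jig's front; x, y square to the head's sides. Head 14 mm square, 13 mm high, top 3.5 mm tapered to 10.5 mm, at a different angle each time. The screw is tight: it holds up to 0.7 N m.
- screw_corner (a point): A corner of the screw's square head, 9.9 mm from its axis and 9.5 mm above the collar: it shows whether the screw has turned.
- jig: Sharpening jig, fixed: dark foot 116 x 104 x 10 mm, two cheeks to 97 mm high, between them a bed sloping down to the front, a tool blank clamped on it under a yoke by the screw. Origin under the foot, z up, -x is the front, roughly to the robot; a graver may lie there. Screw axis through (0, 0, 82 mm); its head is the top, about 130 mm up. An oilstone 50 x 150 x 25 mm lies across at x = -98 mm.
- block: Wooden block, fixed, 86 x 164 x 46 mm, origin under its centre. Two holes 42 mm across, 34.5 mm deep, at x = -14 mm, y = -42 and +42 mm: one holds the torque key, the other the plain key. At the back (x = 30 mm, y = -68, -21, 0, 21, 68 mm) stand five punches 9 mm thick, tops up to 138 mm above the table.
- plain_key: Plain steel T-handled key with no dial, round cross bar 68 mm long and 11 mm thick, 113 mm long in all, standing in the other hole. Origin at the centre of its foot, z up. Leave alone.
- oil_bottle: Amber bottle 39 mm across and 80 mm high, loose beside the jig; origin under its centre, z up. Leave alone.
- eye_loupe: Black eye loupe, a cup 41 mm across and 34 mm high, loose on the jig's other side; origin under its centre. Leave alone.
There are look-alikes about, which are no part of the job. What is shaped like the torque_key but blue, purple or turquoise is not meant.

How it is judged:
By the outcome, as a careful person would: the job done as asked, in the order asked, and still so for the second after the job is handed in, with the robot touching nothing.
It also fails if it takes over 61 s, if anything falls off the work surface, if the arm or the gripper's body presses on something with over 40 N, if the wrist force passes 120 N, or if a joint passes its speed limit or range.

ROBOT

A 6-joint arm with a two-finger parallel gripper is mounted at the origin on a cart in front of the work surface, level with it; the furniture and walls round the work are solid. World frame = base frame: x ahead of the robot, y to its left, z up, the work surface at z = 0. Lengths are in m, angles in rad, forces in N, time in s.
With the tool pointing down it reaches from about 0.275 to 0.825 m from the base axis. Payload 4.9 kg.
Tool frame: the origin (TCP) lies midway between the tips of the shut fingers; the grasp point (between the pads) lies 19 mm behind it (grip_point_offset is the distance from the TCP to the grasp point, in m); z points along the fingers, x is the direction in which the jaws open and shut, and the axes are right-handed (so a half turn about z gives the same grasp; the last joint's range is limited). The gripper opens to 85 mm and grips with 20 to 120 N. Pads are 22 mm wide; open, the fingers measure 114 mm over their backs; the gripper's body (76 mm by 85 mm) begins 54 mm behind the grasp point. The pads swing forward as they close: fully open they stand 13 mm farther back than shut.
Start: joints at [-1.449, 0.326, -0.193, 1.052, 0, 1.437], TCP at [0.139, -0.532, 0.207] pointing down, gripper open.
Joint ranges: [-2.65, 2.65], [-0.97, 1.79], [-1.3, 1.35], [-1.93, 2.1], [-1.47, 1.37], [-3.14, 3.14]. Speed limits (rad/s): [2.57, 2.57, 3.14, 3.14, 3.14, 3.14].

INTERFACE

Orientations are given as a rotation vector (axis times angle).
In Python, from cell import * gives the robot as it stands. Calls block until the motion is done:
- movep(position, orientation): joint-space move of the TCP to a pose.
- move_l(position, velocity=0.15, rot=None, until_force=None): straight line of the TCP; rot=None keeps the orientation; velocity is the mean speed in m/s. With until_force (N) it stops when the force on the tool has changed by that much, and returns True; else False.
- set_joints(angles): joint-space move.
- let_go() and grab(newtons=None): open the fingers fully, or close them until they stop; newtons is the grip in N (None keeps the last).
- sleep(seconds).
- ik(position, orientation): joint angles nearest the present ones, or None.
- get_state(): the state.
- grab_frame(name): name is "side" or "top"; returns a dict with "img" (420x560x3 uint8, red, green, blue), "fx", "fy", "cx", "cy" (pixels), "cam_to_world" (4x4, takes a point from camera to world coordinates). Camera axes: x right, y down, z forward; pixel columns grow to the right and rows downward; lengths in m; the calibration is good to about 2 mm. A picture is of the moment at which its call begins. There is no depth.
A pose or a line that the arm cannot do raises MotionError and nothing moves.
- sign_off(): hands the job in, once; it reports no verdict.
Trained networks look in the newest picture that a camera, given by its name, has taken for a name from the list of things; names that differ only in an ending like _2 or _b are one class to them, and where a whole thing is asked for, a point or a joint stands for the part that bears it (a point fixed in the world has none). Each returns a list of dicts, best first, with "score" (0 to 1); they miss things now and then, are a little off and sometimes report something else, mostly with a low value. They report only what shows in the picture. A call takes as long as a camera call. They do not tell look-alikes from the thing itself.
- spot_in(camera, name): "centre" ([column, row] in pixels, amid what is visible of it).
- silhouettes(camera, name): "mask" (420x560 bool, what is visible of it) and "centre" ([column, row] in pixels, amid what is visible of it).
- tip_of(camera, name): "centre" ([column, row] in pixels: a listed point, or the origin of a listed thing).
The state is a dict: "clock": time; "q": joint angles; "joint_velocities": joint speeds; "tau": joint torques, N m; "position": TCP position; "eef_rot": TCP orientation; "contact_force": force on the tool from outside, world axes, zero at the start; "wrist_torque": the same for the moment, N m; "finger_gap": opening from 0.0 (shut) to 1.0 (fully open).
Only numpy, scipy, OpenCV 4.12 (cv2) and the standard library are available. Lean on these libraries where they do the work, as an engineer would, in place of code of your own. Each camera call takes 0.05 s, during which the arm holds its last target.

## Working session

There is one attempt and no reset: what is moved stays moved. The work goes in short steps, each a Python script; the robot and the scene stay as the last script left them, time stands still between calls to the robot, and variables do not carry over. Pictures are saved under pics/ and viewed, and the job is handed in when it is done.

```bash
mkdir -p pics; ls
python3 - <<'E'
from cell import *
import cv2, numpy as np
for n in("side","top"):
    f=grab_frame(n); cv2.imwrite(f"pics/{n}0.png",f["img"][:,:,::-1])
    print(n,f["fx"],f["fy"],f["cx"],f["cy"]);print(np.round(f["cam_to_world"],4))
    for t in("key_grip","torque_key","key_socket","screw_seat","screw_corner","jig","block","plain_key","oil_bottle","eye_loupe"):
        print(t,[(np.round(d["centre"],1).tolist(),round(d["score"],2)) for d in tip_of(n,t)][:4])
print(get_state())
E
```

```text
pics
side 528.847729633876 528.847729633876 268.6418213377621 213.1838556385052
[[ 0.9998 -0.021   0.0055  0.545 ]
 [-0.0174 -0.6257  0.7799 -1.0588]
 [-0.0129 -0.7798 -0.6259  0.9278]
 [ 0.      0.      0.      1.    ]]
key_grip [([217.7, 229.9], 0.83), ([268.3, 213.8], 0.72), ([267.2, 239.1], 0.6), ([224.7, 252.1], 0.59)]
torque_key [([271.6, 271.8], 0.97), ([223.3, 260.4], 0.78), ([272.6, 243.3], 0.67), ([231.1, 281.2], 0.62)]
key_socket [([222.4, 260.1], 0.65), ([232.9, 283.2], 0.63), ([267.5, 242.5], 0.58), ([270.5, 273.3], 0.46)]
screw_seat [([264.4, 165.5], 0.54)]
screw_corner [([261.7, 157.0], 0.38)]
jig [([274.2, 194.2], 0.56), ([266.1, 162.5], 0.49)]
block [([277.6, 286.0], 0.57)]
plain_key [([277.7, 297.0], 0.64), ([272.3, 192.5], 0.16)]
oil_bottle []
eye_loupe [([287.6, 218.6], 0.74)]
top 390.1968229729111 390.1968229729111 280.09756233694173 213.7876344416098
[[-0.0155 -0.9838  0.1784  0.3586]
 [-0.9998  0.0179  0.012  -0.016 ]
 [-0.015  -0.1782 -0.9839  1.0219]
 [ 0.      0.      0.      1.    ]]
key_grip [([338.7, 200.1], 0.67), ([287.7, 204.0], 0.57), ([318.4, 249.8],
[... 411 characters left out ...]
loupe [([252.2, 193.5], 0.68)]
{'clock': 1.1, 'q': array([-1.44916732e+00,  3.26197290e-01, -1.92616354e-01,  1.05199746e+00,
       -1.57375168e-05,  1.43658977e+00]), 'joint_velocities': array([ 0.00113837, -0.00033425,  0.00035855,  0.00104328, -0.0013855 ,
       -0.00128541]), 'tau': array([ 8.97334630e-04, -4.43334353e+01,  2.62763196e+01,  9.81614285e-04,
       -3.49467109e-05,  1.35712646e-06]), 'position': array([ 0.13918316, -0.53210608,  0.20707609]), 'eef_rot': array([ 2.48667868e+00, -1.91990369e+00, -3.39029279e-05]), 'contact_force': array([ 0.09299699,  0.56910763, -0.44684339]), 'wrist_torque': array([-0.01222693,  0.0100354 , -0.02846708]), 'finger_gap': 0.999459970269859}
```

View pics/side0.png

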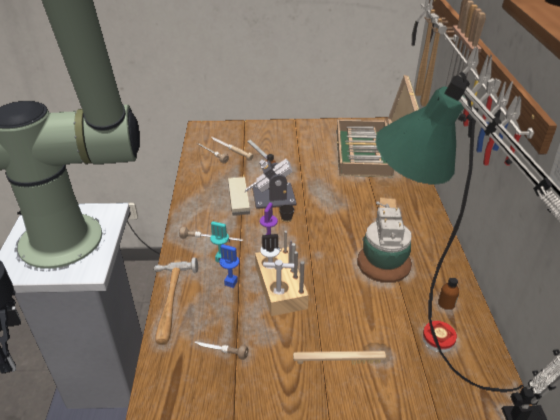

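View pics/top0.png

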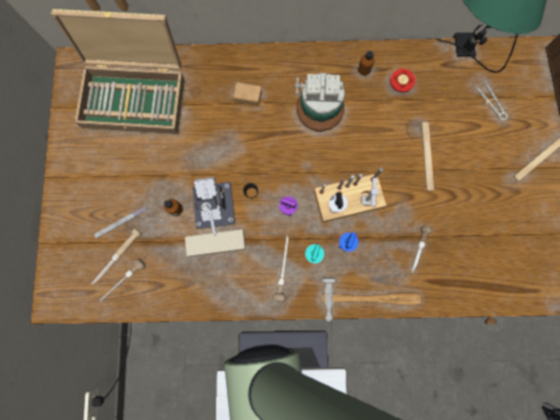

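Run:
```python
import cv2
a=cv2.imread("pics/side0.png")[110:320,170:370]
cv2.imwrite("pics/side0c.png",cv2.resize(a,None,fx=2.85,fy=2.85,interpolation=cv2.INTER_CUBIC))
a=cv2.imread("pics/top0.png")[140:290,150:400]
cv2.imwrite("pics/top0c.png",cv2.resize(a,None,fx=3.2,fy=3.2,interpolation=cv2.INTER_CUBIC))
```

```text
(no output)
```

View pics/side0c.png

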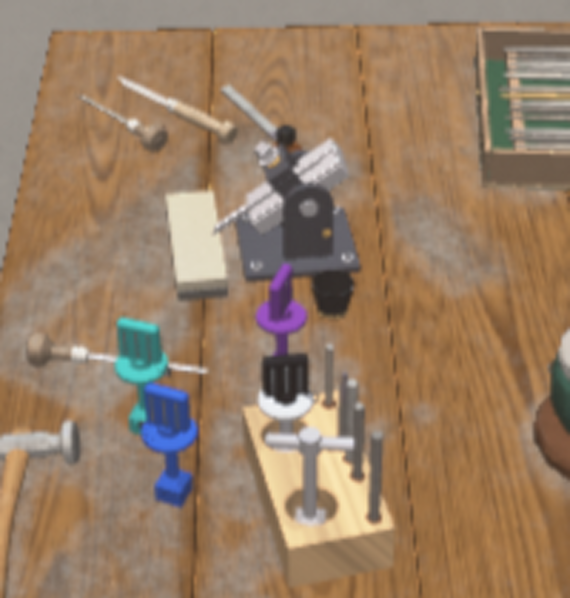

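View pics/top0c.png

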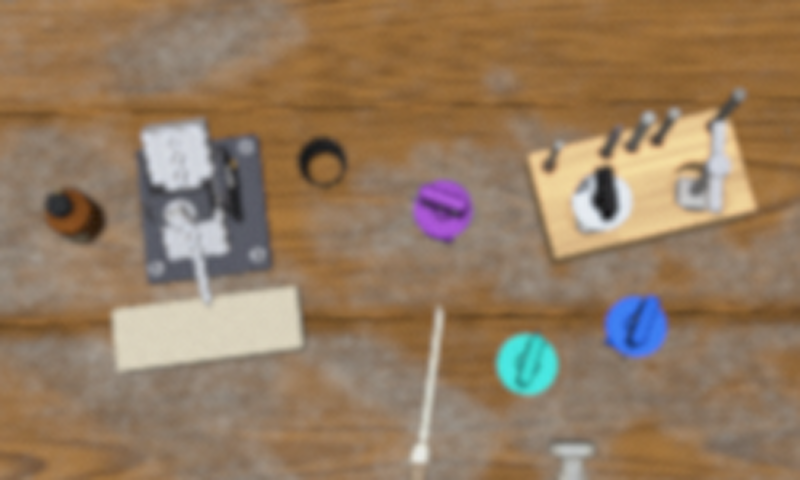

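The images show four dial-type keys. Black wing with pale dial in the block is at side (269,245) / top (338,201). The others are purple at side (269,215) / top (288,204), turquoise at side (220,235) / top (315,253), and blue at side (230,258) / top (348,242). Only the black-winged one matches the description and stands in the block. Next I'll enlarge that key and the jig.

Run:
```python
import cv2
def crop(n,r0,r1,c0,c1,f,o):
    a=cv2.imread(f"pics/{n}0.png")[r0:r1,c0:c1]
    a=cv2.resize(a,None,fx=f,fy=f,interpolation=cv2.INTER_CUBIC)
    for c in range(c0,c1,10): cv2.putText(a,str(c),(int((c-c0+.5)*f),8),0,.3,(0,0,255)); cv2.line(a,(int((c-c0+.5)*f),10),(int((c-c0+.5)*f),14),(0,0,255))
    for r in range(r0,r1,10): cv2.putText(a,str(r),(0,int((r-r0+.5)*f)),0,.3,(0,0,255)); cv2.line(a,(20,int((r-r0+.5)*f)),(24,int((r-r0+.5)*f)),(0,0,255))
    cv2.imwrite(f"pics/{o}.png",a)
crop("side",135,215,225,305,7.4,"s_jig")
crop("top",170,260,180,270,6.6,"t_jig")
crop("side",225,320,245,315,6.2,"s_blk")
crop("top",165,230,305,400,8,"t_blk")
```

```text
(no output)
```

View pics/s_jig.png

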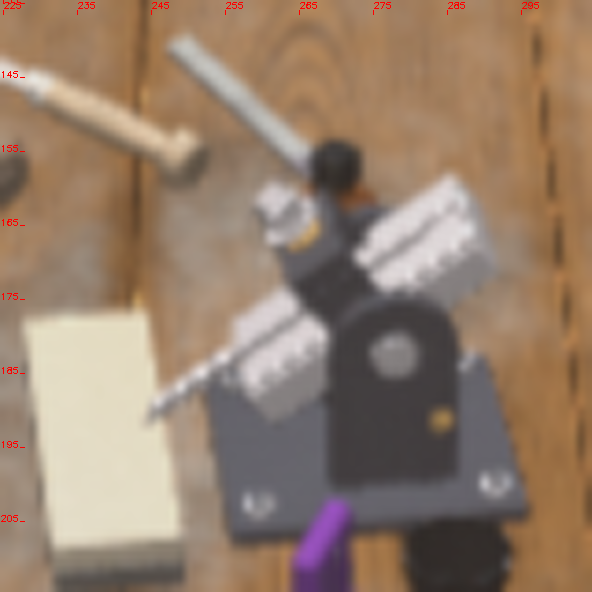

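View pics/t_jig.png

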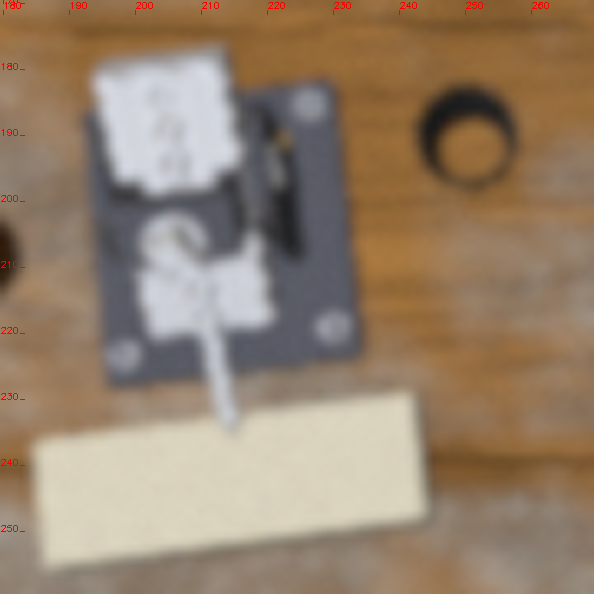

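View pics/s_blk.png

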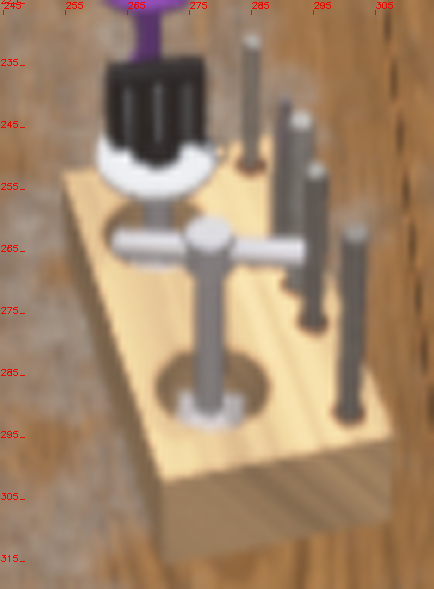

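View pics/t_blk.png

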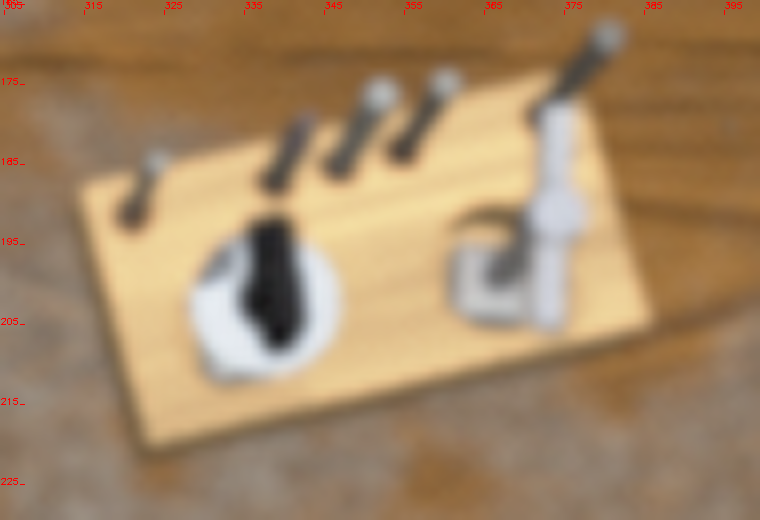

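```bash
cat > h.py <<'E'
import numpy as np
from scipy.optimize import least_squares
from scipy.spatial.transform import Rotation as R
CAM={"side":(528.848,268.642,213.184,np.array([[0.9998,-0.021,0.0055,0.545],[-0.0174,-0.6257,0.7799,-1.0588],[-0.0129,-0.7798,-0.6259,0.9278],[0,0,0,1]])),
"top":(390.197,280.098,213.788,np.array([[-0.0155,-0.9838,0.1784,0.3586],[-0.9998,0.0179,0.012,-0.016],[-0.015,-0.1782,-0.9839,1.0219],[0,0,0,1]]))}
def proj(c,P):
    f,cx,cy,T=CAM[c]; q=(np.atleast_2d(P)-T[:3,3])@T[:3,:3]
    return np.c_[f*q[:,0]/q[:,2]+cx,f*q[:,1]/q[:,2]+cy]
def tri(obs):
    return least_squares(lambda p:np.concatenate([(proj(c,p)[0]-u) for c,u in obs]),[.5,0,.1])
def plane(c,u,z):
    f,cx,cy,T=CAM[c]; d=T[:3,:3]@[(u[0]-cx)/f,(u[1]-cy)/f,1]; return T[:3,3]+d*(z-T[2,3])/d[2]
def fit(obs,z,x0):
    # obs: cam,(lx,ly),(u,v)
    def g(p):
        r=[]
        for c,l,u in obs:
            P=[p[0]+np.cos(p[2])*l[0]-np.sin(p[2])*l[1],p[1]+np.sin(p[2])*l[0]+np.cos(p[2])*l[1],z]
            r.append(proj(c,P)[0]-u)
        return np.concatenate(r)
    s=least_squares(g,x0); return s.x,s.fun.reshape(-1,2)
def loc(p,l): return np.array([p[0]+np.cos(p[2])*l[0]-np.sin(p[2])*l[1],p[1]+np.sin(p[2])*l[0]+np.cos(p[2])*l[1]])
E
python3 - <<'E'
from h import *
np.set_printoptions(precision=4,suppress=True)
# block: +x back(punches), image up in top = +x world, left=+y
b=[("top",(.043,.082),(314.5,188.)),("top",(-.043,.082),(323.25,220.5)),("top",(-.043,-.082),(386,204.75)),
("side",(-.043,.082),(255,253.2)),("side",(-.043,-.082),(270.8,301.9)),("side",(.043,-.082),(307.7,294.8))]
p,r=fit(b,.046,[.4,-.15,-.2]);print("block",p,np.round(r,1).tolist()); 
for y in(.042,-.042): print("hole",loc(p,(-.014,y)))
for c in("side","top"): print(c,"hole proj floor+.1",proj(c,[*loc(p,(-.014,.042)),.1115]),"dial top",proj(c,[*loc(p,(-.014,.042)),.087]))
j=[("top",(.058,.052),(192.1,186.5)),("top",(.058,-.052),(230,181.9)),("top",(-.058,-.052),(234.3,223.3)),("top",(-.058,.052),(196.2,227.8)),
("side",(-.058,-.052),(255.3,205.5)),("side",(.058,-.052),(295.9,202.1))]
p,r=fit(j,.010,[.5,.2,0]);print("jig",p,np.round(r,1).tolist())
s=np.sin(np.radians(35));c=np.cos(np.radians(35))
for d in (.03,.035,.04,.045,.05,.055):
    P=[*loc(p,(-s*d,0)),.082+c*d]; print(d,P,proj("side",P),proj("top",P))
E
```

```text
block [ 0.5764 -0.1836  0.2199] [[0.3, 0.3], [-0.0, -0.1], [-0.2, 0.7], [-0.1, -0.5], [0.1, 0.2], [0.7, 0.1]]
hole [ 0.5536 -0.1457]
hole [ 0.5719 -0.2277]
side hole proj floor+.1 [[270.0471 241.3015]] dial top [[270.1647 249.1117]]
top hole proj floor+.1 [[339.0221 200.373 ]] dial top [[337.6823 202.4997]]
jig [0.5695 0.1743 0.1051] [[-0.4, -0.3], [0.2, -0.4], [0.2, 0.6], [-1.0, 0.9], [0.4, 0.9], [0.5, 0.8]]
0.03 [np.float64(0.5523392820690795), np.float64(0.17250767246106372), np.float64(0.10657456132866976)] [[267.389  166.4841]] [[206.1127 203.75  ]]
0.035 [np.float64(0.5494872273642825), np.float64(0.17220678681954077), np.float64(0.11067032155011472)] [[266.3447 165.3361]] [[205.8711 204.5672]]
0.04 [np.float64(0.5466351726594855), np.float64(0.17190590117801782), np.float64(0.11476608177155967)] [[265.2964 164.1838]] [[205.6271 205.3924]]
0.045 [np.float64(0.5437831179546886), np.float64(0.17160501553649488), np.float64(0.11886184199300463)] [[264.2441 163.027 ]] [[205.3808 206.2257]]
0.05 [np.float64(0.5409310632498916), np.float64(0.17130412989497196), np.float64(0.1229576022144496)] [[263.1878 161.8658]] [[205.1319 207.0673]]
0.055 [np.float64(0.5380790085450946), np.float64(0.171003244253449), np.float64(0.12705336243589455)] [[262.1273 160.7001]] [[204.8807 207.9172]]
```

Fits of the block and jig agree within 1 px. The dial centre projects onto the block's left hole at (0.5536, -0.1457). Next I'll zoom in on the screw head to get its angle.

Run:
```python
import cv2,numpy as np
from cell import *
ims={}
for n in("side","top"):
    f=[grab_frame(n)["img"].astype(float) for _ in range(3)]
    print(n,np.abs(f[0]-f[1]).mean())
    a=np.mean(f,0).astype(np.uint8)[:,:,::-1]; cv2.imwrite(f"pics/{n}1.png",a)
    c,r=(263,163) if n=="side" else (205,207)
    k=a[r-13:r+13,c-13:c+13]; k=cv2.normalize(k,None,0,255,cv2.NORM_MINMAX)
    k=cv2.resize(k,None,fx=15,fy=15,interpolation=cv2.INTER_LANCZOS4); ims[n]=k
cv2.imwrite("pics/head.png",np.hstack([ims["side"],ims["top"]]))
```

```text
side 0.3348001700680272
top 0.8275907029478458
```

View pics/head.png

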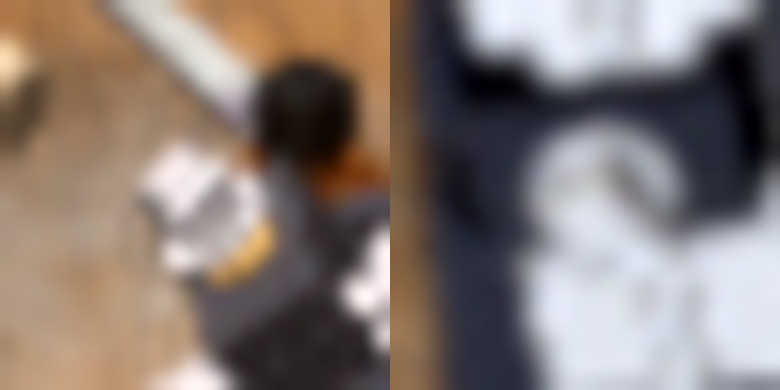

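```bash
cat >> h.py <<'E'
JIG=np.array([0.5695,0.1743,0.1051])
S35,C35=np.sin(np.radians(35)),np.cos(np.radians(35))
def screw_axes(j=JIG):
    M=R.from_euler("z",j[2]).as_matrix()
    e1=M@[C35,0,S35]; e2=M@[0,1.,0]; e3=M@[-S35,0,C35]
    return e1,e2,e3
def screw_pt(d,j=JIG):
    return np.array([j[0],j[1],.082])+screw_axes(j)[2]*d
E
python3 - <<'E'
import cv2
from h import *
D=.044
e1,e2,e3=screw_axes()
rows=[]
for n,(c,r) in(("side",(263,163)),("top",(205,207))):
    a=cv2.imread(f"pics/{n}1.png"); k=a[r-13:r+13,c-13:c+13]; k=cv2.normalize(k,None,0,255,cv2.NORM_MINMAX)
    k=cv2.resize(k,None,fx=10,fy=10,interpolation=cv2.INTER_LANCZOS4)
    out=[]
    for ang in(0,30,60):
        m=k.copy()
        for hw,d,col in((.007,D,(0,255,0)),(.007,D+.0095,(0,255,0)),(.00525,D+.013,(0,0,255))):
            P=[]
            for q in range(4):
                t=np.radians(ang+45+90*q); P.append(screw_pt(d)+hw*2**.5*(np.cos(t)*e1+np.sin(t)*e2))
            uv=(proj(n,np.array(P))-[c-13,r-13]+.5)*10
            cv2.polylines(m,[uv.round().astype(int)],True,col,1)
        t=np.linspace(0,2*np.pi,40)[:,None]; P=screw_pt(D)+.0115*(np.cos(t)*e1+np.sin(t)*e2)
        uv=(proj(n,P)-[c-13,r-13]+.5)*10; cv2.polylines(m,[uv.round().astype(int)],True,(255,0,255),1)
        out.append(m)
    rows.append(np.hstack(out))
cv2.imwrite("pics/ov.png",np.vstack(rows))
E
```

```text
(no output)
```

View pics/ov.png

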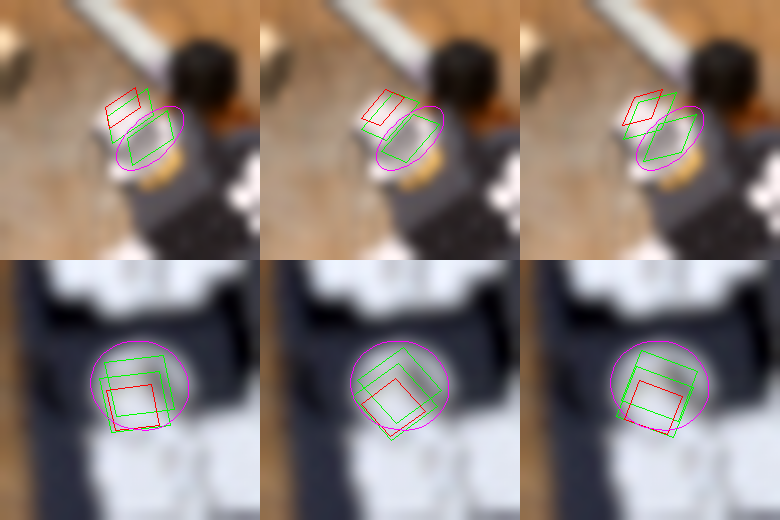

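Run:
```python
import cv2
from h import *
D=.042
e1,e2,e3=screw_axes()
rows=[]
for n,(c,r),off in(("side",(264,163),(0,.9)),("top",(206,206),(.3,0))):
    a=cv2.imread(f"pics/{n}1.png"); w=8;k=a[r-w:r+w,c-w:c+w]; k=cv2.normalize(k,None,0,255,cv2.NORM_MINMAX)
    F=16;k=cv2.resize(k,None,fx=F,fy=F,interpolation=cv2.INTER_CUBIC)
    out=[k]
    for ang in(20,45) if 0 else(15,35):
        m=k.copy()
        Ps=[]
        for hw,d in((.007,D),(.007,D+.0095),(.00525,D+.013)):
            t=np.radians(ang+45+90*np.arange(4))[:,None]; P=screw_pt(d)+hw*2**.5*(np.cos(t)*e1+np.sin(t)*e2)
            Ps.append(((proj(n,P)+off-[c-w,r-w]+.5)*F).round().astype(int))
        cv2.polylines(m,[Ps[1]],True,(0,255,0),1);cv2.polylines(m,[Ps[2]],True,(0,0,255),1)
        for i in range(4): cv2.line(m,Ps[0][i].tolist(),Ps[1][i].tolist(),(255,255,0),1)
        t=np.linspace(0,2*np.pi,40)[:,None]; P=screw_pt(D)+.0115*(np.cos(t)*e1+np.sin(t)*e2)
        uv=(proj(n,P)+off-[c-w,r-w]+.5)*F; cv2.polylines(m,[uv.round().astype(int)],True,(255,0,255),1)
        out.append(m)
    rows.append(np.hstack(out))
cv2.imwrite("pics/ov2.png",np.vstack(rows))
```

```text
(no output)
```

View pics/ov2.png

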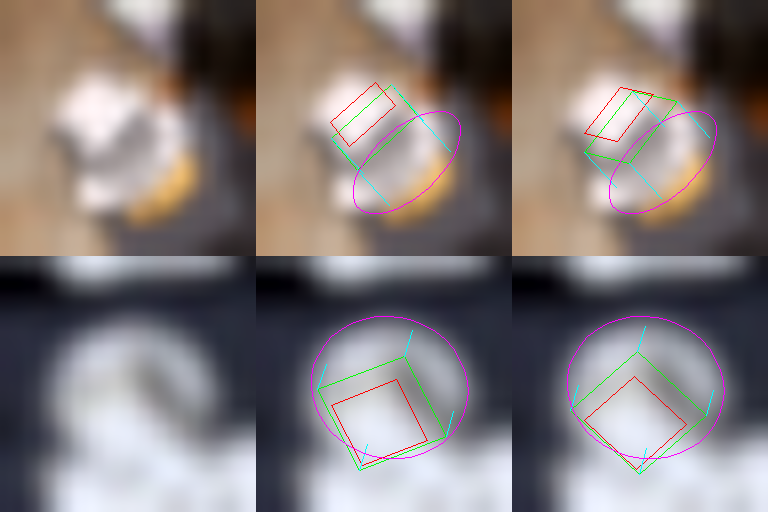

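Run:
```python
import cv2
from h import *
e1,e2,e3=screw_axes()
F=12;w=9
def labels(n,c,r,off,D,ang):
    f,cx,cy,T=CAM[n]; cam=T[:3,3]
    L=np.zeros((2*w*F,2*w*F),np.uint8)
    px=lambda P:((proj(n,P)+off-[c-w,r-w]+.5)*F).round().astype(int)
    t=np.linspace(0,2*np.pi,40)[:,None]
    col=screw_pt(D)+.0115*(np.cos(t)*e1+np.sin(t)*e2)
    cv2.fillPoly(L,[px(col)],1)
    t=np.radians(ang+45+90*np.arange(4))[:,None]
    ring=[screw_pt(d)+hw*2**.5*(np.cos(t)*e1+np.sin(t)*e2) for hw,d in((.007,D),(.007,D+.0095),(.00525,D+.013))]
    for lev in(0,1):
        for i in range(4):
            k=(i+1)%4; q=np.array([ring[lev][i],ring[lev][k],ring[lev+1][k],ring[lev+1][i]])
            nn=np.cross(q[1]-q[0],q[3]-q[0])
            if nn@(cam-q.mean(0))>0: cv2.fillPoly(L,[px(q)],2+lev*4+i)
    cv2.fillPoly(L,[px(ring[2])],10)
    return L
def ev(n,c,r,off,D,ang,img):
    L=labels(n,c,r,off,D,ang)
    m=None; A=[]
    for l in range(0,11):
        x=(L==l).astype(np.float32)
        if l and x.sum()<F*F*.3: continue
        x=cv2.GaussianBlur(x,(0,0),.45*F); A.append(cv2.resize(x,(2*w,2*w),interpolation=cv2.INTER_AREA).ravel())
    A=np.array(A).T; use=A[:,0]<.35
    A=A[use]; Y=img[r-w:r+w,c-w:c+w].reshape(-1,3)[use].astype(float)
    lam=.02
    x=np.linalg.solve(A.T@A+lam*np.eye(A.shape[1]),A.T@(Y-Y.mean(0)))
    res=Y-Y.mean(0)-A@x
    return (res**2).sum()/ ((Y-Y.mean(0))**2).sum(), use.sum()
for n,(c,r) in(("side",(264,163)),("top",(206,206))):
    img=cv2.imread(f"pics/{n}1.png")
    tot=[]
    for ang in range(0,90,6):
        best=min((ev(n,c,r,(u,v),.043,ang,img)[0],u,v) for u in np.arange(-1.2,1.3,.4) for v in np.arange(-1.2,2.1,.4))
        tot.append((ang,*np.round(best,3).tolist()))
    print(n);print(tot)
```

```text
side
[(0, 0.193, 0.4, 1.6), (6, 0.198, -1.2, 0.4), (12, 0.148, -1.2, 0.4), (18, 0.144, -1.2, 0.8), (24, 0.071, -1.2, 0.4), (30, 0.064, -1.2, 0.4), (36, 0.088, -1.2, 0.4), (42, 0.105, -1.2, 0.8), (48, 0.168, -1.2, 0.8), (54, 0.217, -1.2, 0.8), (60, 0.245, 0.4, 2.0), (66, 0.237, 0.4, 2.0), (72, 0.245, 0.4, 2.0), (78, 0.238, 0.4, 1.6), (84, 0.232, 0.4, 2.0)]
top
[(0, 0.203, 0.0, 0.0), (6, 0.157, 0.0, 0.0), (12, 0.134, 0.0, 0.0), (18, 0.098, 0.0, 0.0), (24, 0.094, 0.4, 0.4), (30, 0.1, 0.4, 0.8), (36, 0.136, 0.8, 1.6), (42, 0.178, 0.4, 0.0), (48, 0.215, 0.4, 0.0), (54, 0.232, 0.4, 0.0), (60, 0.279, 0.0, 0.0), (66, 0.3, 0.0, 0.0), (72, 0.288, 0.0, 0.0), (78, 0.258, 0.0, 0.0), (84, 0.233, 1.2, -1.2)]
```

Run:
```python
import cv2
from h import *
from scipy.optimize import minimize
e1,e2,e3=screw_axes()
F=12;w=9
def ev(n,c,r,P0,ang,img):
    T=CAM[n][3]; cam=T[:3,3]
    L=np.zeros((2*w*F,2*w*F),np.uint8)
    px=lambda P:((proj(n,P)-[c-w,r-w]+.5)*F*16).round().astype(int)
    t=np.linspace(0,2*np.pi,40)[:,None]
    fp=lambda P,l:cv2.fillPoly(L,[px(P)],l,shift=4)
    fp(P0+.0115*(np.cos(t)*e1+np.sin(t)*e2),1)
    t=np.radians(ang+45+90*np.arange(4))[:,None]
    ring=[P0+d*e3+hw*2**.5*(np.cos(t)*e1+np.sin(t)*e2) for hw,d in((.007,0),(.007,.0095),(.00525,.013))]
    for lev in(0,1):
        for i in range(4):
            k=(i+1)%4; q=np.array([ring[lev][i],ring[lev][k],ring[lev+1][k],ring[lev+1][i]])
            if np.cross(q[1]-q[0],q[3]-q[0])@(cam-q.mean(0))>0: fp(q,2+lev*4+i)
    fp(ring[2],10)
    A=[]
    for l in range(0,11):
        x=(L==l).astype(np.float32)
        if l and x.sum()<F*F*.3: continue
        x=cv2.GaussianBlur(x,(0,0),.45*F); A.append(cv2.resize(x,(2*w,2*w),interpolation=cv2.INTER_AREA).ravel())
    A=np.array(A).T; use=A[:,0]<.35
    A=A[use]; Y=img[r-w:r+w,c-w:c+w].reshape(-1,3)[use].astype(float)
    Y=Y-Y.mean(0)
    x=np.linalg.solve(A.T@A+.02*np.eye(A.shape[1]),A.T@Y)
    return ((Y-A@x)**2).sum()/(Y**2).sum()
I={n:cv2.imread(f"pics/{n}1.png") for n in("side","top")}
def cost(p):
    P=screw_pt(.043)+np.array(p[:3])/1000
    a=ev("side",264,163,P,p[3],I["side"]);b=ev("top",206,206,P,p[3],I["top"])
    return a+b
base=screw_pt(.043)
rs=[]
for s in[(0,0,0),(-2,0,0),(-2,-2,0),(0,-2,0),(2,0,0),(0,2,0),(0,0,-2),(-2,0,-2),(-2,0,2)]:
    m=minimize(cost,[*s,27],method="Nelder-Mead",options=dict(initial_simplex=np.array([[*s,27]]+[[*(np.array([*s,27])+d)] for d in np.diag([1.5,1.5,1.5,6])]),maxiter=200))
    rs.append((m.fun,*m.x))
for r in sorted(rs): print(np.round(r,2), (base+np.array(r[1:4])/1000).round(4), "axial",np.dot(r[1:4],e3).round(2),"e1",np.dot(r[1:4],e1).round(2),"e2",np.dot(r[1:4],e2).round(2))
```

```text
[ 0.14 -3.44 -1.84 -0.46 32.02] [0.5415 0.1699 0.1168] axial 1.7 e1 -3.22 e2 -1.47
[ 0.14 -3.37 -1.84 -0.2  32.44] [0.5416 0.1699 0.117 ] axial 1.87 e1 -3.02 e2 -1.48
[ 0.16 -3.36 -1.59 -0.74 30.17] [0.5416 0.1701 0.1165] axial 1.41 e1 -3.3 e2 -1.23
[ 0.18 -3.19 -1.77 -1.08 37.14] [0.5418 0.1699 0.1161] axial 1.04 e1 -3.37 e2 -1.43
[ 0.19 -2.47 -0.76 -1.56 28.45] [0.5425 0.171  0.1157] axial 0.17 e1 -2.97 e2 -0.49
[ 0.4  -0.64  0.14 -4.98 34.26] [0.5443 0.1719 0.1122] axial -3.72 e1 -3.36 e2 0.21
[ 0.42  0.16  0.21 -4.01 30.97] [0.5451 0.1719 0.1132] axial -3.39 e1 -2.15 e2 0.19
[ 0.43 -1.8  -0.86  2.46 28.34] [0.5432 0.1709 0.1197] axial 3.09 e1 -0.13 e2 -0.67
[ 0.54  1.33  0.26  1.67 22.23] [0.5463 0.172  0.1189] axial 0.59 e1 2.07 e2 0.12
```

```bash
cat >> h.py <<'E'
SEAT=np.array([0.542,0.1705,0.1165]); ANG=np.radians(29)
KEY=np.array([0.5536,-0.1457]); KYAW=0.105
def grasp_rot(yaw,flip=0):
    x=np.array([-np.sin(yaw),np.cos(yaw),0]); x=-x if flip else x
    z=np.array([0,0,-1.]); return R.from_matrix(np.c_[x,np.cross(z,x),z])
def screw_rot(k,turn=0,ang=None):
    """tool rotation with key on screw, turn>0 = clockwise seen from above the handle"""
    e1,e2,e3=screw_axes(); a=(ANG if ang is None else ang)+k*np.pi/2-turn
    y=np.cos(a)*e1+np.sin(a)*e2; z=-e3
    return R.from_matrix(np.c_[np.cross(y,z),y,z])
OFF=.0815  # TCP height above socket mouth along key (grasp 1 mm above grip point... )
def screw_tcp(h,seat=None,lat=(0,0)):
    e1,e2,e3=screw_axes(); s=SEAT if seat is None else np.asarray(seat)
    return s+e3*(OFF+h)+e1*lat[0]+e2*lat[1]
E
sed -i 's/^OFF=.*/OFF=.082/' h.py
python3 - <<'E'
from h import *
from cell import *
np.set_printoptions(precision=3,suppress=True)
for fl in(0,1):
    for z in(.0935,.30): print("grasp",fl,z,ik([*KEY,z],grasp_rot(KYAW,fl).as_rotvec()))
for k in range(4):
    for turn in(0,1.1):
      for h in (0,.05):
        print(k,turn,h,ik(screw_tcp(h),screw_rot(k,turn).as_rotvec()))
E
```

```text
grasp 0 0.0935 [-0.386  0.465 -0.293  0.813  0.    -0.491]
grasp 0 0.3 [-0.386  0.328  0.047  1.289  0.    -0.491]
grasp 1 0.0935 [-0.386  0.465 -0.293  0.813  0.     2.65 ]
grasp 1 0.3 [-0.386  0.328  0.047  1.289  0.     2.65 ]
0 0 0 [ 0.224 -0.075 -0.968  0.07  -0.068 -0.408]
0 0 0.05 [ 0.236 -0.203 -0.941  0.226 -0.075 -0.399]
0 1.1 0 [ 0.224 -0.075 -0.968  0.07  -0.068  0.692]
0 1.1 0.05 [ 0.236 -0.203 -0.941  0.226 -0.075  0.701]
1 0 0 [ 0.224 -0.075 -0.968  0.07  -0.068 -1.979]
1 0 0.05 [ 0.236 -0.203 -0.941  0.226 -0.075 -1.97 ]
1 1.1 0 [ 0.224 -0.075 -0.968  0.07  -0.068 -0.879]
1 1.1 0.05 [ 0.236 -0.203 -0.941  0.226 -0.075 -0.87 ]
2 0 0 [ 0.224 -0.075 -0.968  0.07  -0.068  2.733]
2 0 0.05 [ 0.236 -0.203 -0.941  0.226 -0.075  2.743]
2 1.1 0 [ 0.224 -0.075 -0.968  0.07  -0.068 -2.45 ]
2 1.1 0.05 [ 0.236 -0.203 -0.941  0.226 -0.075 -2.441]
3 0 0 [ 0.224 -0.075 -0.968  0.07  -0.068  1.163]
3 0 0.05 [ 0.236 -0.203 -0.941  0.226 -0.075  1.172]
3 1.1 0 [ 0.224 -0.075 -0.968  0.07  -0.068  2.263]
3 1.1 0.05 [ 0.236 -0.203 -0.941  0.226 -0.075  2.272]
```

Run:
```python
from h import *
from cell import *
import cv2
rv=grasp_rot(KYAW).as_rotvec()
movep([*KEY,.22],rv); print(get_state()["clock"])
for n in("side","top"): cv2.imwrite(f"pics/{n}2.png",grab_frame(n)["img"][:,:,::-1])
a=cv2.imread("pics/side2.png")[190:310,220:330];b=cv2.imread("pics/top2.png")[150:270,280:390]
cv2.imwrite("pics/v2.png",cv2.resize(np.hstack([a,b]),None,fx=3.6,fy=3.6,interpolation=cv2.INTER_CUBIC))
```

```text
3.4417
```

View pics/v2.png

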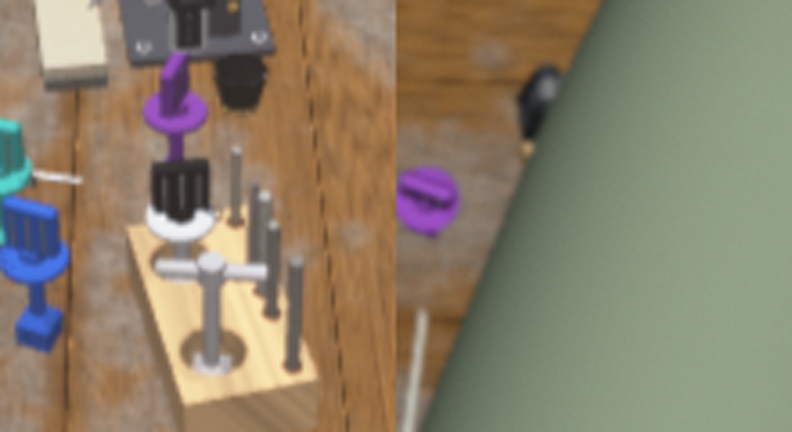

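View pics/side2.png

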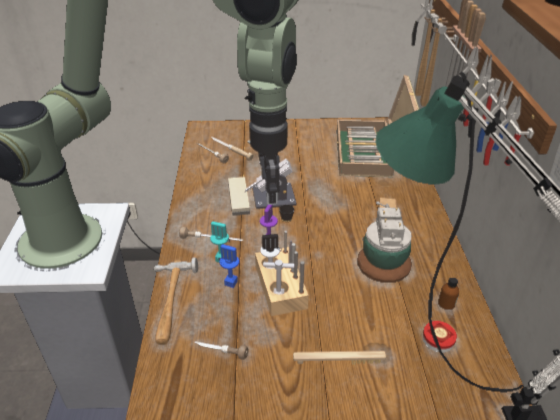

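The gripper is lined up over the black-winged key at side (270,245), jaws open across the wing, clear of the plain key and the punches. I'll descend and grip.

Run:
```python
from h import *
from cell import *
import cv2
np.set_printoptions(precision=3,suppress=True)
print(proj("side",[*KEY,.22]))
print(move_l([*KEY,.0935],velocity=.09,until_force=8))
s=get_state();print(s["clock"],s["position"],s["contact_force"])
grab(60)
s=get_state();print(s["clock"],s["position"],s["contact_force"],s["wrist_torque"],s["finger_gap"])
cv2.imwrite("pics/side3.png",grab_frame("side")["img"][:,:,::-1])
a=cv2.imread("pics/side3.png")[160:310,200:340]
cv2.imwrite("pics/v3.png",cv2.resize(a,None,fx=4,fy=4,interpolation=cv2.INTER_CUBIC))
```

```text
[[269.485 204.227]]
False
5.1 [ 0.554 -0.146  0.094] [ 0.086 -0.604 -0.238]
5.775 [ 0.554 -0.146  0.094] [ 0.864 -0.729  0.931] [-0.118 -0.071  0.014] 0.1119196021349319
```

View pics/v3.png

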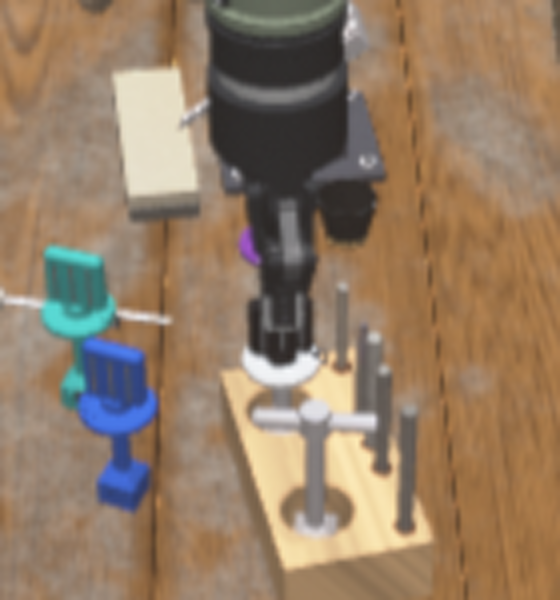

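Run:
```python
from h import *
from cell import *
import cv2
np.set_printoptions(precision=3,suppress=True)
print(move_l([*KEY,.27],velocity=.12,until_force=20))
s=get_state();print(s["clock"],s["contact_force"],s["wrist_torque"],s["finger_gap"])
movep(screw_tcp(.06),screw_rot(0).as_rotvec())
move_l(screw_tcp(.022),velocity=.06)
s=get_state();print(s["clock"],s["position"]-screw_tcp(.022),s["contact_force"],s["wrist_torque"],s["finger_gap"])
for n in("side","top"): cv2.imwrite(f"pics/{n}4.png",grab_frame(n)["img"][:,:,::-1])
a=cv2.imread("pics/side4.png")[100:220,200:330];b=cv2.imread("pics/top4.png")[150:270,150:260]
cv2.imwrite("pics/v4.png",cv2.resize(np.hstack([a,b]),None,fx=3.3,fy=3.3,interpolation=cv2.INTER_CUBIC))
```

```text
False
7.45 [-0.506  0.143 -2.222] [ 0.05  -0.035 -0.046] 0.10785628731698758
9.4833 [ 0. -0. -0.] [-0.856  1.011 -1.717] [-0.058  0.81   0.05 ] 0.11024262064387086
```

View pics/v4.png

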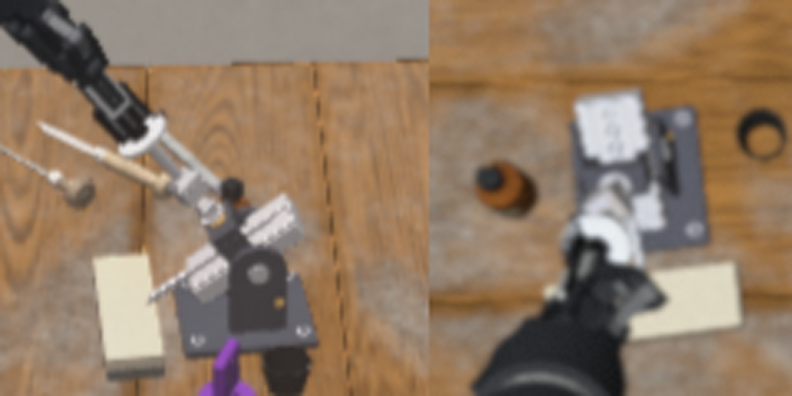

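```bash
cat > ov.py <<'E'
import cv2,sys
from h import *
def overlay(tag,h,out,seat=SEAT,ang=ANG,turn=0,lat=(0,0),W=(22,22),draw=True,key=True):
    e1,e2,e3=screw_axes(); ims=[]
    for n in("side","top"):
        a=cv2.imread(f"pics/{n}{tag}.png"); c,r=np.round(proj(n,seat+e3*.015)[0]).astype(int)
        w=W[0];F=int(390/(2*w)); k=cv2.resize(a[r-w:r+w,c-w:c+w],None,fx=F,fy=F,interpolation=cv2.INTER_CUBIC); ims.append(k.copy())
        px=lambda P:((proj(n,P)-[c-w,r-w]+.5)*F).round().astype(int)
        def sq(c0,hw,a): 
            t=(a+np.radians(45+90*np.arange(4)))[:,None]; return c0+hw*2**.5*(np.cos(t)*e1+np.sin(t)*e2)
        def circ(c0,rr):
            t=np.linspace(0,2*np.pi,40)[:,None]; return c0+rr*(np.cos(t)*e1+np.sin(t)*e2)
        k0=seat+e3*h+e1*lat[0]+e2*lat[1]
        L=[(circ(seat,.0115),(255,0,255)),(sq(seat+e3*.0095,.007,ang),(0,255,0)),(sq(seat+e3*.013,.00525,ang),(0,0,255))]
        if key: L+=[(sq(k0,.012,ANG-turn),(255,255,0)),(circ(k0+e3*.0755,.023),(0,255,255))]
        for P,col in L: cv2.polylines(k,[px(P)],True,col,1)
        cv2.line(k,*map(tuple,px(np.array([seat,seat+e3*.1])).tolist()),(0,128,255),1)
        ims.append(k)
    cv2.imwrite(out,np.vstack([np.hstack(ims[:2]),np.hstack(ims[2:])])[:,:])
E
python3 -c "
from ov import *
overlay('4',.022,'pics/o4.png',W=(19,19))
im=cv2.imread('pics/o4.png');print(im.shape);cv2.imwrite('pics/o4.png',cv2.resize(im,None,fx=min(1,600/im.shape[0]),fy=min(1,600/im.shape[0])))"
```

```text
(760, 760, 3)
```

View pics/o4.png

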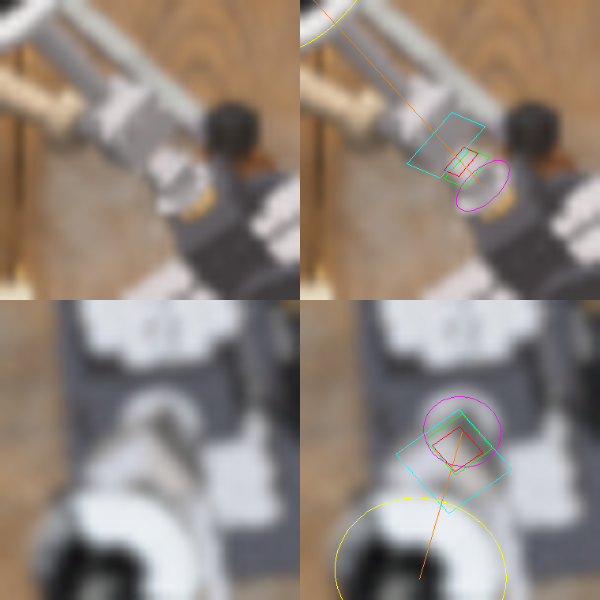

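Run:
```python
from ov import *
e1,e2,e3=screw_axes()
ims=[]
for n in("side","top"):
    a=cv2.imread(f"pics/{n}4.png")
    # rectify: columns = along axis image direction, rows = perp
    p0=proj(n,SEAT-e3*.01)[0];p1=proj(n,SEAT+e3*.11)[0]
    d=(p1-p0);L=np.linalg.norm(d);u=d/L;v=np.array([-u[1],u[0]]);print(n,L,v, "px/mm axial",L/120, "e1,e2 perp px/mm",(proj(n,SEAT+e1*.001)[0]-proj(n,SEAT)[0])@v,(proj(n,SEAT+e2*.001)[0]-proj(n,SEAT)[0])@v)
    F=780/L; W=300
    M=np.array([[u[0]/F,v[0]/F,p0[0]-v[0]*W/2/F],[u[1]/F,v[1]/F,p0[1]-v[1]*W/2/F]])
    k=cv2.warpAffine(a,M,(780,W),flags=cv2.INTER_CUBIC|cv2.WARP_INVERSE_MAP)
    cv2.line(k,(0,W//2),(780,W//2),(0,128,255),1)
    for px in range(-10,11,2):
        y=int(W/2+px*F); 
        if 0<y<W: cv2.line(k,(0,y),(8,y),(0,0,255),1)
    for mm in range(-10,110,10): cv2.line(k,(int((mm+10)*6.5),0),(int((mm+10)*6.5),6),(255,0,255),1)
    ims.append(k)
cv2.imwrite("pics/r4.png",np.vstack(ims)[:600])
```

```text
side 39.08111392981333 [ 0.73881121 -0.67391245] px/mm axial 0.3256759494151111 e1,e2 perp px/mm 0.34639332080899393 0.10251169703691727
top 23.307702709886343 [-0.96036021 -0.27876201] px/mm axial 0.1942308559157195 e1,e2 perp px/mm 0.18239274512618037 0.38811967966427996
```

View pics/r4.png

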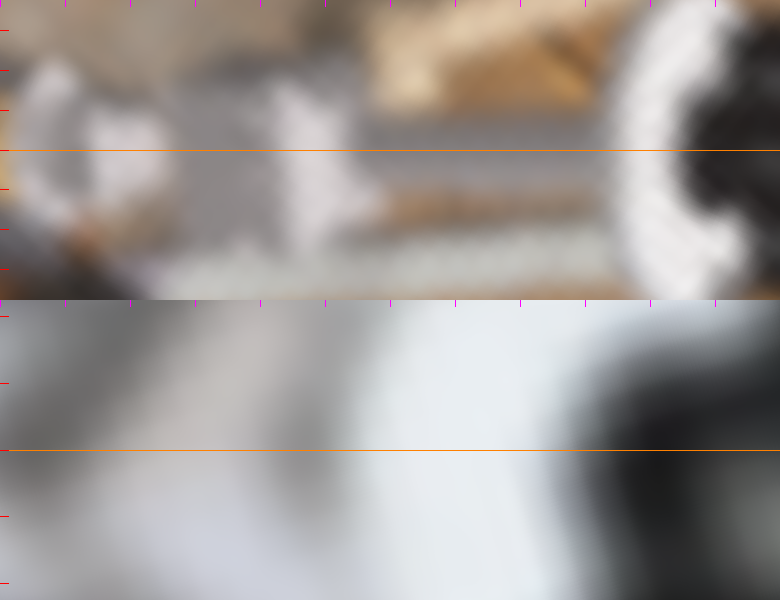

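Side view shows the key's shaft centred on the predicted screw axis, and the head and socket agree to well under 1 mm. I'll lower it gently with a force guard.

```bash
cat > log.py <<'E'
from h import *
from cell import *
import cv2
np.set_printoptions(precision=3,suppress=True)
def st(seat=SEAT,label=""):
    s=get_state(); e1,e2,e3=screw_axes(); d=s["position"]-seat
    Rm=R.from_rotvec(s["eef_rot"]).as_matrix()
    f=s["contact_force"];t=s["wrist_torque"]
    print(label,"t%.2f"%s["clock"],"h %.2f lat %.2f %.2f mm"%((d@e3-OFF)*1e3,d@e1*1e3,d@e2*1e3),"F e1,e2,e3 %.1f %.1f %.1f"%(f@e1,f@e2,f@e3),"Mz %.3f"%(t@e3),"M12 %.2f %.2f"%(t@e1,t@e2),"gap %.3f"%s["finger_gap"],flush=True)
    return s
E
python3 - <<'E'
from log import *
st()
print(move_l(screw_tcp(.005),velocity=.02,until_force=5)); st()
for n in("side","top"): cv2.imwrite(f"pics/{n}5.png",grab_frame(n)["img"][:,:,::-1])
from ov import overlay
s=get_state(); h=(s["position"]-SEAT)@screw_axes()[2]-OFF
overlay('5',h,'pics/o5.png',W=(19,19))
im=cv2.imread('pics/o5.png');cv2.imwrite('pics/o5.png',cv2.resize(im,(600,600)))
E
```

```text
t9.58 h 22.25 lat 0.34 0.03 mm F e1,e2,e3 -1.0 -0.3 -0.6 Mz 0.025 M12 -0.01 0.84 gap 0.109
False
 t10.58 h 5.03 lat 0.05 -0.00 mm F e1,e2,e3 -1.3 0.8 -0.9 Mz 0.004 M12 0.01 0.85 gap 0.111
```

View pics/o5.png

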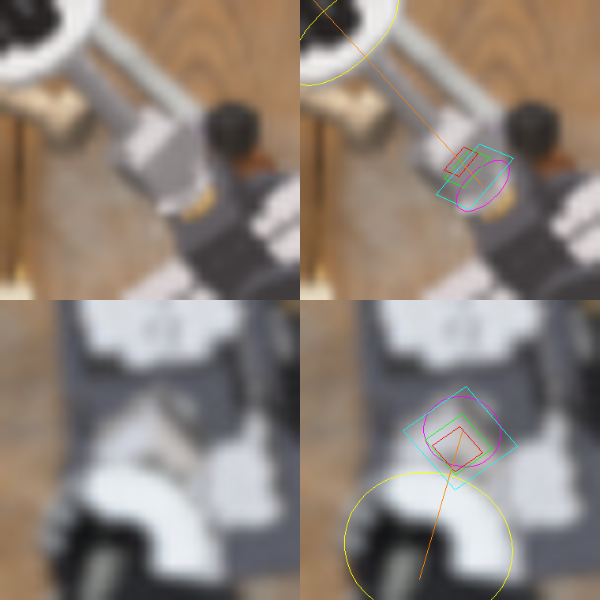

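Run:
```python
from log import *
print(move_l(screw_tcp(-.004),velocity=.012,until_force=6)); st()
sleep(.2); st()
for n in("side","top"): cv2.imwrite(f"pics/{n}6.png",grab_frame(n)["img"][:,:,::-1])
from ov import overlay
s=get_state(); h=(s["position"]-SEAT)@screw_axes()[2]-OFF
overlay('6',h,'pics/o6.png',W=(19,19))
im=cv2.imread('pics/o6.png');cv2.imwrite('pics/o6.png',cv2.resize(im,(600,600)))
```

```text
True
 t11.25 h -1.48 lat -0.25 -0.03 mm F e1,e2,e3 -0.6 -1.2 7.8 Mz 0.002 M12 -0.05 0.57 gap 0.112
 t11.45 h -1.47 lat -0.33 -0.07 mm F e1,e2,e3 0.3 -0.7 6.2 Mz -0.011 M12 -0.05 0.54 gap 0.105
```

View pics/o6.png

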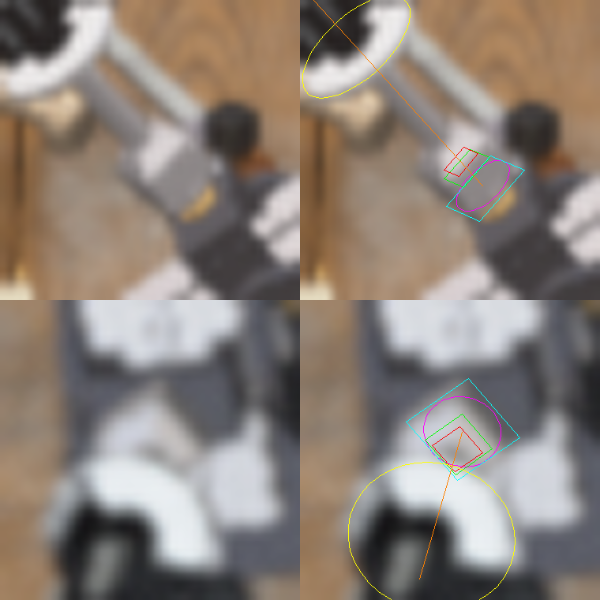

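Fully seated: it stopped at 6–8 N at collar depth, and the collar at side (264,163) is now hidden under the socket. Next I'll turn clockwise in small steps and watch the moment about the screw axis.

```bash
cat >> log.py <<'E'
def mz(k=6,dt=.03):
    e3=screw_axes()[2]; v=[]
    for _ in range(k): v.append(get_state()["wrist_torque"]@e3); sleep(dt)
    return np.mean(v),np.std(v)
E
python3 - <<'E'
from log import *
q0=get_state()["q"].copy(); np.save("q0.npy",q0)
print("base",mz(), q0)
for d in(.08,.16,.24,.32,.40):
    q=q0.copy(); q[5]+=d; set_joints(q); m=mz(); s=get_state(); print(d,"t%.2f"%s["clock"],"q6 %.3f"%(s["q"][5]-q0[5]),np.round(m,3)); 
    if m[0]>.12: break
st()
cv2.imwrite("pics/side7.png",grab_frame("side")["img"][:,:,::-1]);cv2.imwrite("pics/top7.png",grab_frame("top")["img"][:,:,::-1])
a=cv2.imread("pics/side7.png")[120:180,215:285];b=cv2.imread("pics/top7.png")[195:255,170:240]
cv2.imwrite("pics/v7.png",cv2.resize(np.hstack([a,b]),None,fx=5.7,fy=5.7,interpolation=cv2.INTER_CUBIC))
E
```

```text
base (np.float64(-0.019855678908437927), np.float64(0.03448606720695637)) [ 0.224 -0.071 -0.969  0.066 -0.068 -0.409]
0.08 t12.20 q6 0.079 [-0.004  0.015]
0.16 t12.65 q6 0.159 [-0.006  0.023]
0.24 t13.10 q6 0.239 [0.003 0.019]
0.32 t13.55 q6 0.319 [0.023 0.024]
0.4 t14.00 q6 0.399 [0.045 0.025]
 t14.00 h -1.44 lat -0.30 -0.09 mm F e1,e2,e3 -0.3 -1.6 6.5 Mz 0.065 M12 -0.22 0.59 gap 0.113
```

View pics/v7.png

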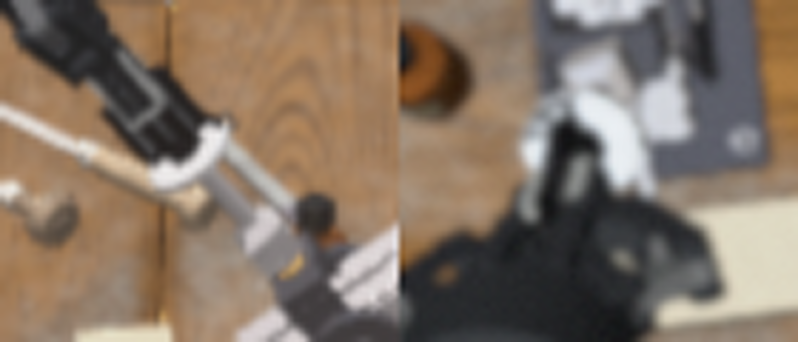

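Run:
```python
from log import *
q0=np.load("q0.npy"); D=[];M=[]
for d in(.5,.6,.7,.8,.9):
    q=q0.copy(); q[5]+=d; set_joints(q); m=mz(8); s=get_state(); D.append(s["q"][5]-q0[5]);M.append(m[0]); print(d,"t%.2f"%s["clock"],"q6 %.3f"%D[-1],np.round(m,3)); 
    if m[0]>.27: break
print(np.polyfit(D,M,1))
st()
cv2.imwrite("pics/side8.png",grab_frame("side")["img"][:,:,::-1]);cv2.imwrite("pics/top8.png",grab_frame("top")["img"][:,:,::-1])
a=cv2.imread("pics/side8.png")[125:180,225:280];b=cv2.imread("pics/top8.png")[200:255,180:235]
cv2.imwrite("pics/v8.png",cv2.resize(np.hstack([a,b]),None,fx=7.2,fy=7.2,interpolation=cv2.INTER_CUBIC))
```

```text
0.5 t14.62 q6 0.499 [0.09  0.028]
0.6 t15.13 q6 0.598 [0.12  0.023]
0.7 t15.65 q6 0.698 [0.148 0.027]
0.8 t16.17 q6 0.796 [0.171 0.026]
0.9 t16.68 q6 0.896 [0.205 0.035]
[ 0.284 -0.051]
 t16.68 h -1.43 lat -0.15 -0.09 mm F e1,e2,e3 -0.1 -1.3 6.6 Mz 0.252 M12 -0.29 0.48 gap 0.110
```

View pics/v8.png

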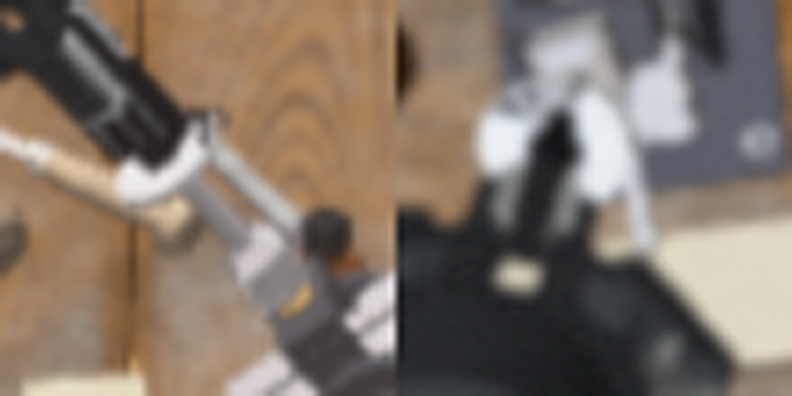

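Run:
```python
from log import *
q0=np.load("q0.npy")
for d in(.98,1.06):
    q=q0.copy(); q[5]+=d; set_joints(q); m=mz(10); s=get_state(); print(d,"t%.2f"%s["clock"],"q6 %.3f"%(s["q"][5]-q0[5]),np.round(m,3))
st()
for n,c,r in(("side",251,145),("top",202,217)):
    f=np.mean([grab_frame(n)["img"].astype(float) for _ in range(3)],0).astype(np.uint8)[:,:,::-1]
    cv2.imwrite(f"pics/{n}9.png",f)
    k=f[r-16:r+16,c-16:c+16]; cv2.imwrite(f"pics/v9{n}.png",cv2.resize(k,None,fx=12,fy=12,interpolation=cv2.INTER_LANCZOS4))
cv2.imwrite("pics/v9.png",np.hstack([cv2.imread("pics/v9side.png"),cv2.imread("pics/v9top.png")]))
print(get_state()["clock"])
```

```text
0.98 t17.37 q6 0.975 [0.234 0.031]
1.06 t17.95 q6 1.055 [0.266 0.02 ]
 t17.95 h -1.44 lat -0.13 -0.09 mm F e1,e2,e3 0.4 -1.3 5.8 Mz 0.194 M12 -0.33 0.41 gap 0.110
18.25
```

View pics/v9.png

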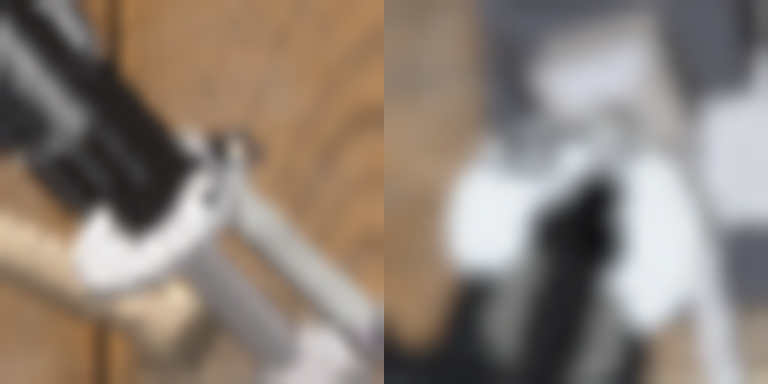

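Run:
```python
from ov import *
e1,e2,e3=screw_axes()
rows=[]
for n,c,r in(("side",252,147),("top",203,214)):
    out=[]
    for t,d in(("6",0),("7",.4),("8",.9),("9",1.06)):
        a=cv2.imread(f"pics/{n}{t}.png");w=12;F=16
        k=cv2.resize(a[r-w:r+w,c-w:c+w],None,fx=F,fy=F,interpolation=cv2.INTER_LANCZOS4)
        k=cv2.resize(k,(200,200),interpolation=cv2.INTER_AREA); F=200/24
        for th in np.arange(0,360,30):
            P=SEAT+e3*(-.0014+.0755)+.026*(np.cos(np.radians(th))*e1+np.sin(np.radians(th))*e2)
            u=((proj(n,P)[0]-[c-w,r-w]+.5)*F).round().astype(int); cv2.circle(k,u.tolist(),1,(0,0,255) if th else (0,255,0),-1)
            if th in(90,): cv2.circle(k,u.tolist(),2,(255,0,0),-1)
        out.append(k)
    rows.append(np.hstack(out))
cv2.imwrite("pics/cmp.png",np.vstack(rows))
```

```text
(no output)
```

View pics/cmp.png

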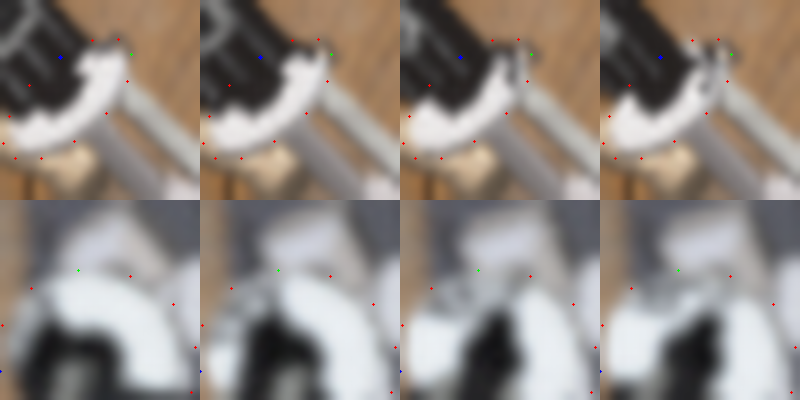

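Run:
```python
from ov import *
e1,e2,e3=screw_axes()
out=[]
for t in("8","9"):
    a=cv2.imread(f"pics/side{t}.png");c,r=257,141;w=9;F=44
    k=cv2.resize(a[r-w:r+w,c-w:c+w],None,fx=F,fy=F,interpolation=cv2.INTER_CUBIC)
    k=cv2.resize(k,(396,396),interpolation=cv2.INTER_AREA);F=22
    for th in range(-45,60,15):
        for rr,h in((.024,.0755),(.027,.0755)):
            P=SEAT+e3*(-.0014+h)+rr*(np.cos(np.radians(th))*e1+np.sin(np.radians(th))*e2)
            u=((proj("side",P)[0]-[c-w,r-w]+.5)*F).round().astype(int); cv2.circle(k,u.tolist(),2,(0,0,255) if th else (0,255,0),-1)
    out.append(k)
cv2.imwrite("pics/cmp2.png",np.hstack(out))
```

```text
(no output)
```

View pics/cmp2.png

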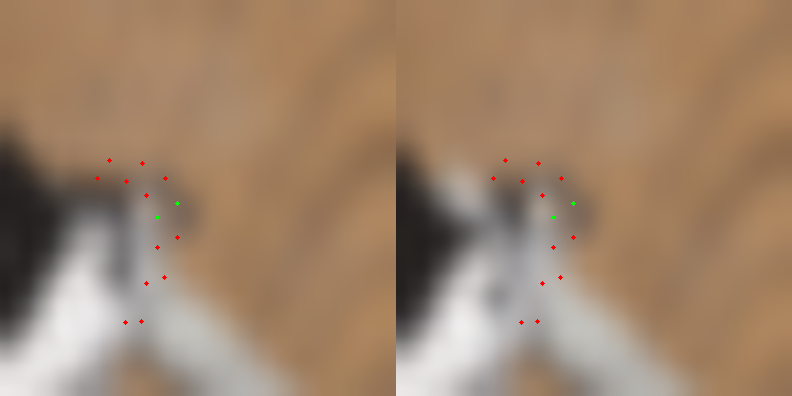

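Run:
```python
from ov import *
e1,e2,e3=screw_axes()
c,r,w,F=257,141,9,22
f,cx,cy,T=CAM["side"]
def back(x,y,h):
    u=np.array([x,y])/F-.5+[c-w,r-w]
    d=T[:3,:3]@[(u[0]-cx)/f,(u[1]-cy)/f,1]; o=T[:3,3]; p0=SEAT+e3*(-.0014+h)
    X=o+d*((p0-o)@e3)/(d@e3)-p0; return np.round(np.degrees(np.arctan2(X@e2,X@e1)),1),np.round(np.hypot(X@e1,X@e2)*1e3,1)
for nm,p in dict(f9a=(101,295),f9b=(116,205),f8a=(120,250),ptr9=(190,215),ptr8=(195,212)).items():
    print(nm,[back(*p,h) for h in(.0755,.072,.0685)])
print("wing now",29-np.degrees(1.055))
```

```text
f9a [(np.float64(-29.0), np.float64(16.5)), (np.float64(-7.3), np.float64(12.7)), (np.float64(24.0), np.float64(11.8))]
f9b [(np.float64(24.4), np.float64(20.7)), (np.float64(41.5), np.float64(22.7)), (np.float64(54.8), np.float64(26.4))]
f8a [(np.float64(-4.5), np.float64(18.2)), (np.float64(17.0), np.float64(17.1)), (np.float64(38.2), np.float64(18.5))]
ptr9 [(np.float64(-8.6), np.float64(28.8)), (np.float64(4.5), np.float64(26.8)), (np.float64(18.9), np.float64(26.4))]
ptr8 [(np.float64(-8.6), np.float64(29.6)), (np.float64(4.2), np.float64(27.6)), (np.float64(18.2), np.float64(27.1))]
wing now -31.447047386301847
```

Readings agree: moment 0.27 N m gives a twist of about 0.78, and handle rotation past play gives about 0.8. In the picture, the pointer lies just short of the 1.00 mark. I'll hold, release and lift.

Run:
```python
from log import *
q0=np.load("q0.npy")
for _ in range(3): sleep(.4); print(np.round(mz(8),3)); 
st()
for d in(.85,.65,.45,.25,.08):
    q=q0.copy(); q[5]+=d; set_joints(q)
print(d,np.round(mz(8),3)); s=st()
p=s["position"]; e3=screw_axes()[2]
for n in("side","top"): cv2.imwrite(f"pics/{n}10.png",grab_frame(n)["img"][:,:,::-1])
print(move_l(p+e3*.03,velocity=.03,until_force=15)); st()
print(move_l(p+e3*.07,velocity=.06)); st()
for n in("side","top"): cv2.imwrite(f"pics/{n}11.png",grab_frame(n)["img"][:,:,::-1])
a=cv2.imread("pics/side11.png")[90:220,200:330];b=cv2.imread("pics/top11.png")[150:280,150:260]
cv2.imwrite("pics/v11.png",cv2.resize(np.hstack([a,b]),None,fx=3.3,fy=3.3,interpolation=cv2.INTER_CUBIC))
```

```text
[0.251 0.02 ]
[0.261 0.023]
[0.24  0.025]
 t20.25 h -1.45 lat -0.13 -0.08 mm F e1,e2,e3 0.3 -1.2 5.7 Mz 0.242 M12 -0.30 0.37 gap 0.109
0.08 [-0.019  0.016]
 t22.04 h -1.45 lat -0.54 0.01 mm F e1,e2,e3 -0.6 -1.3 7.5 Mz -0.016 M12 -0.21 0.63 gap 0.115
False
 t23.29 h 28.44 lat -0.70 -0.02 mm F e1,e2,e3 -1.2 -0.2 -2.0 Mz -0.000 M12 0.01 0.84 gap 0.109
False
 t24.11 h 68.47 lat -0.67 0.00 mm F e1,e2,e3 -1.3 0.4 -2.1 Mz 0.017 M12 0.02 0.81 gap 0.111
```

View pics/v11.png

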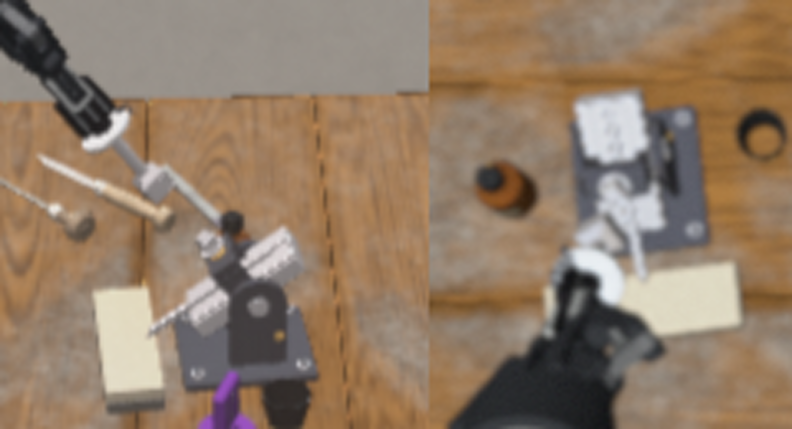

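The key is off and clear, and the screw head is visible again at side (263,163). The bottle and loupe have not moved. I'll return the key above its hole, check it there, and compare the head before and after.

Run:
```python
from log import *
movep([*KEY,.27],grasp_rot(KYAW).as_rotvec())
move_l([*KEY,.155],velocity=.1)
s=get_state();print(s["clock"],s["position"],s["contact_force"],s["finger_gap"])
for n in("side","top"): cv2.imwrite(f"pics/{n}12.png",grab_frame(n)["img"][:,:,::-1])
ims=[]
for t in("1","12"):
    a=cv2.imread(f"pics/side{t}.png"); ims.append(cv2.resize(a[150:176,250:276],(300,300),interpolation=cv2.INTER_CUBIC))
z=cv2.imread("pics/side12.png")[195:275,220:330]; # block zone
v=cv2.resize(z,None,fx=5.4,fy=5.4,interpolation=cv2.INTER_CUBIC)
px=lambda P:((proj("side",P)-[220,195]+.5)*5.4).round().astype(int)
t=np.linspace(0,6.3,40)
cv2.polylines(v,[px(np.c_[KEY[0]+.021*np.cos(t),KEY[1]+.021*np.sin(t),0*t+.046])],True,(0,255,0),1)
cv2.polylines(v,[px(np.c_[KEY[0]+.023*np.cos(t),KEY[1]+.023*np.sin(t),0*t+.155-.082+.0755])],True,(0,255,255),1)
cv2.imwrite("pics/v12.png",v); cv2.imwrite("pics/head12.png",np.hstack(ims))
```

```text
26.7583 [ 0.554 -0.146  0.156] [ 0.09   0.138 -1.841] 0.10614249624063653
```

View pics/v12.png

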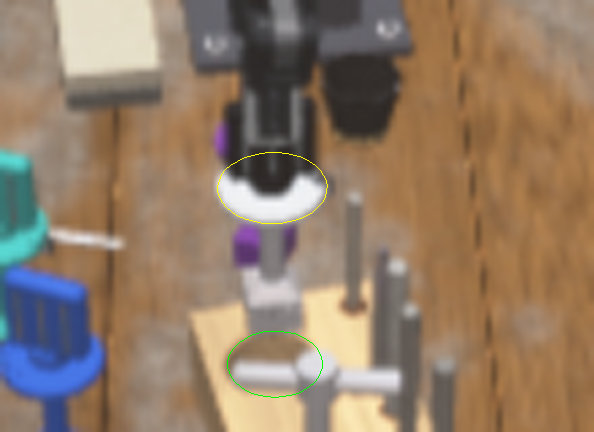

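View pics/head12.png

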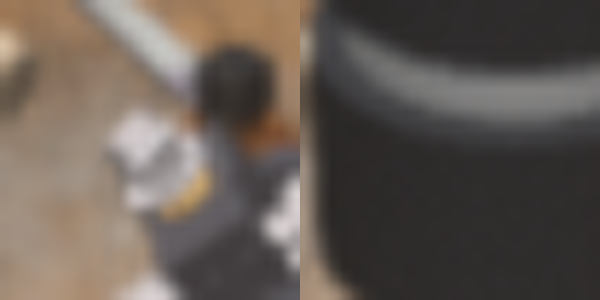

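Run:
```python
from log import *
r1=move_l([*KEY,.100],velocity=.06,until_force=6)
r2=None if r1 else move_l([*KEY,.090],velocity=.015,until_force=4)
s=get_state();print(r1,r2,s["clock"],s["position"],s["contact_force"],s["wrist_torque"])
cv2.imwrite("pics/side13.png",grab_frame("side")["img"][:,:,::-1])
a=cv2.imread("pics/side13.png")[195:305,220:330]
cv2.imwrite("pics/v13.png",cv2.resize(a,None,fx=5.3,fy=5.3,interpolation=cv2.INTER_CUBIC))
```

```text
False True 28.4167 [ 0.554 -0.146  0.094] [0.262 0.304 4.924] [-0.001  0.105  0.066]
```

View pics/v13.png

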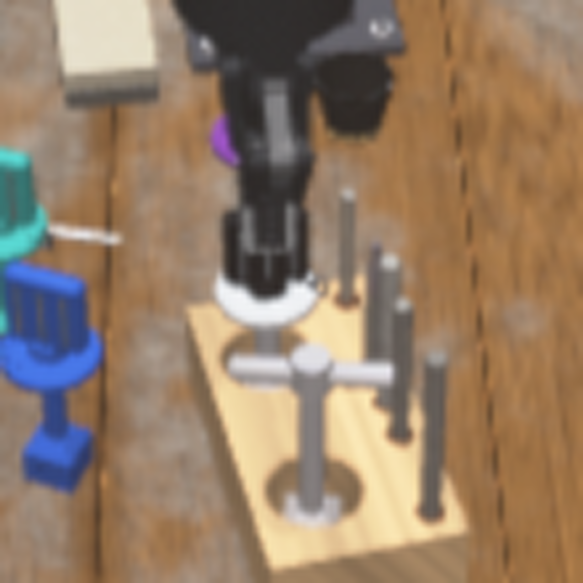

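The key stands on the hole floor at the same height as at the start. I'll release it and retract straight up.

Run:
```python
from log import *
let_go(); sleep(.2)
p=get_state()["position"]
move_l([p[0],p[1],.30],velocity=.1)
set_joints([-1.449,.326,-.193,1.052,0,1.0]); sleep(.2)
print(get_state()["clock"])
for n in("side","top"): cv2.imwrite(f"pics/{n}14.png",grab_frame(n)["img"][:,:,::-1])
S0,S=cv2.imread("pics/side1.png"),cv2.imread("pics/side14.png");T0,T=cv2.imread("pics/top1.png"),cv2.imread("pics/top14.png")
z=lambda a,r0,r1,c0,c1,s:cv2.resize(a[r0:r1,c0:c1],s,interpolation=cv2.INTER_CUBIC)
A=np.vstack([np.hstack([z(S0,225,315,245,315,(230,296)),z(S,225,315,245,315,(230,296)),z(S,150,176,250,276,(296,296))]),
np.hstack([z(T0,165,225,165,395,(378,296)),z(T,165,225,165,395,(378,296))])])
cv2.imwrite("pics/fin.png",A)
d=cv2.absdiff(S0,S).max(2); d2=cv2.absdiff(T0,T).max(2)
print("jig diff",d[135:215,225:305].max(),d2[175:230,165:265].max(),"block",d[225:315,245:315].max(),d2[165:225,305:395].max())
for n,x in(("s",d[120:320,150:330]),("t",d2[160:330,60:440])): 
    ys,xs=np.where(x>40); print(n,len(ys),(ys.min(),ys.max(),xs.min(),xs.max()) if len(ys) else "")
```

```text
33.875
jig diff 5 6 block 50 38
s 1 (np.int64(130), np.int64(130), np.int64(116), np.int64(116))
t 0
```

View pics/fin.png

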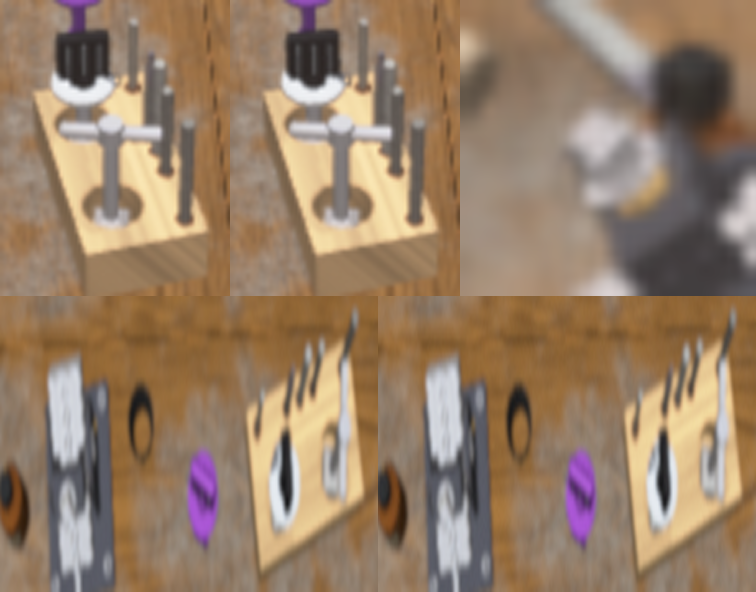

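The before and after pictures match. The jig and screw area differs by at most 6 grey levels, so the screw did not turn. The key stands upright in its hole, and everything else is in place.

```bash
python3 -c "
from cell import *
sign_off(); print(get_state()['clock'])"
```

```text
the job is handed in; nothing more can be done
the job is handed in; nothing more can be done
```

I took the black-winged torque key from the block and lowered it over the leaning screw until it stopped on the collar at 6–8 N. I turned it clockwise in small steps to about 0.75–0.8 rad, held it there for over two seconds, then let it spring back. The key went back upright in its own hole, and I handed the job in at about 34 s.

**Torque reading:** the moment during the hold was 0.24–0.27 N m, which is a twist of about 0.70–0.78. The handle rotation past the play gave about 0.8. Both put the pointer inside the 0.60–1.00 band.

**Dial picture:** at this resolution it only showed the pointer somewhere between 0.6 and 0.9, short of the 1.00 mark. It agrees with the other two readings but is less exact.

**Before and after pictures:** the jig and screw head differ by at most 6 grey levels, so the screw did not turn. The key is upright in its hole with only a slight change. The plain key, the bottle and the loupe have not moved. No check failed.

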